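# Pinch a spare cartridge out of its holder and snap it into a knife sharpener

### The arm

A 7-joint arm with a two-finger parallel gripper is mounted at the origin on the work surface. World frame = base frame: x ahead of the robot, y to its left, z up, the work surface at z = 0. Lengths are in m, angles in rad, forces in N, time in s.
With the tool pointing down it reaches from about 0.35 to 0.775 m from the base axis. Payload 3.1 kg.
Tool frame: the origin (TCP) lies on the centre line of the jaws, within the pads' length; the fingertips stand 17 mm ahead of it and the grasp point (between the pads) lies 2 mm behind it; z points along the fingers, x is the direction in which the jaws open and shut, and the axes are right-handed (so a half turn about z gives the same grasp; the last joint's range is limited). The gripper opens to 85 mm and grips with 20 to 120 N. Pads are 22 mm wide; open, the fingers measure 114 mm over their backs; the gripper's body (76 mm by 85 mm) begins 54 mm behind the grasp point. The pads swing forward as they close: fully open they stand 13 mm farther back than shut.
Start: joints at [-1.262, 0.311, 0.014, 1.512, -0.004, 1.319, -0.027], TCP at [0.189, 0.517, 0.248] pointing down, gripper open.
Joint ranges: [-2.7, 2.7], [-0.3, 1.91], [-1.27, 1.3], [0.12, 2.57], [-1.44, 4.58], [0.2, 2.03], [-3.05, 3.05]. Speed limits (rad/s): [2.79, 2.79, 3.14, 3.14, 3.14, 3.14, 3.14].

### API

Orientations are given as [roll, pitch, yaw] about the fixed x, y, z axes, in that order (R = Rz(yaw) Ry(pitch) Rx(roll)).
In Python, from rig import ctrl gives the robot as it stands.
- The arm moves only by the tool drive_tool, never from a script. Its argument "deltas" is text: rows parted by semicolons, each of 5 numbers parted by spaces: the shift along the tool's x, y, z in cm, then the turn about the tool's z in degrees, then the finger opening in cm, from 0 to 8.54. A call has 1 to 8 rows; each row shifts and turns the commanded pose from where the row before left it, along the tool's axes as they then stand; what a row does not reach is not made up. A row lasts 1/10 s, in which the tool goes at most 50 mm and 8.59 degrees, less where a joint would pass 70% of its speed; a pose out of reach is approached as far as the arm can. A call is refused whole if a number of a shift passes 5 or a number of a turn 8.59, either way. A call with a gripper value outside its range is refused whole. The fingers move at their own pace and stop on an object; "force" is the grip in N (left out, the last holds). Time passes only in rows, so rows that do not move let the fingers close. It gives the time, the measured TCP pose, the force and the opening at its end, in the units of the state.
- ctrl.get_obs(): the state, without advancing time (a new reading comes with each control period).
- ctrl.capture(name): name is "scene" or "side" or "wrist"; returns the picture (420x560x3 uint8, blue, green, red); there is no depth.
- ctrl.camera_info(name): a dict with "fovy" (degrees; the focal length in pixels is half the picture's height over the tangent of half this angle, whatever the lens; pixels are square), "cx", "cy" (the principal point, pixels), "rvec" (rotation vector, rad) and "tvec" (3), from world to camera coordinates, as OpenCV has them. Camera axes: x right, y down, z forward; pixel columns grow to the right and rows downward; lengths in m; the calibration is good to about 2 mm. A picture is of the moment at which its call begins: read the wrist's pose just before it. camera_info takes no time and is no camera call; for the wrist camera it gives the pose at the moment of the call.
- ctrl.sign_off(): hands the job in, once; it reports no verdict.
The state is a dict: "time": time; "q": joint angles; "qd": joint speeds; "joint_torque": joint torques, N m; "ee_pos": TCP position; "eef_rot": TCP orientation; "force": force on the tool from outside, world axes, zero at the start; "torque": the same for the moment, N m; "opening": finger opening in m.
Only numpy, scipy, OpenCV 4.12 (cv2) and the standard library are available. Lean on these libraries where they do the work, as an engineer would, in place of code of your own. Each camera call takes 0.05 s, during which the arm holds its last target.

### The job

The worn abrasive cartridge is already out of the knife sharpener and stands in the terracotta dish. Pinch the two side tabs of the fresh cartridge together and lift it out of its spare holder without pulling the holder along, then press it gently right down onto the floor of the sharpener's well, at whatever height the wheel has left that, and let its tabs spring out under the rim so that it stays down. Do not crush the tabs, shove the sharpener about or disturb the dish, salt box, jar and funnel.

Things in the scene. Friction and masses are not known exactly. Their poses are not given: they have to be found in the camera images.
- sharpener: Electric knife sharpener: steel and black box 215 x 100 mm, 1.8 kg, loose on the counter. Origin: on its underside, below the middle of the cartridge well. z up; x along the box (-65 to +150 mm), y across it (+-50 mm). Deck 76 mm high; a motor hump 94 mm high starts at x = +62 mm. The cartridge's y goes along the box's y. The well is in a black carriage, 72 mm square, see well_axis
- well_axis (a point): Point on the well's axis, 78 mm above the sharpener's underside; axes as the sharpener's. A stiff wheel sets the carriage's height: the well's mouth stands anywhere from this point to 16 mm above it, unmeasured, and stays there. Mouth 52 mm (x) by 38.4 mm (y), 1 to 1.5 mm play a side, 3 mm chamfer; rim 14 mm thick, the barbs catch under its y sides; flat floor 63 mm below the mouth
- well_low (a point): Point on the well's axis 63 mm below well_axis: the floor lies 0 to 16 mm above it, as the wheel is set. A sprung steel coupling stands 6 mm out of the floor and pushes the cartridge up with 3 N (free) to 5 N (flush). Press until the underside meets the floor, only then let the tabs go: the barbs' tops are then 2.5 mm below the rim. Over 25 N between cartridge and sharpener does damage
- holder: Spare-cartridge holder: grey block 100 (x) x 88 (y) x 73 mm with a steel foot, 1.0 kg, loose on the counter. Origin: middle of its underside; z up. Its well has the same mouth, rim and barb catch as the sharpener's, no coupling, and its floor is 10 mm above its underside
- fresh_mid (a point): The fresh cartridge, latched in the holder at the start. 49 x 36 mm in plan, 100 mm tall, 0.17 kg, grey plastic with two knife slots on top. Point: on its upright axis, half-way up (50 mm above its underside). z up; y runs through its two tabs (also the holder's y); a half turn about z makes no difference
- fresh: Fresh cartridge; origin mid underside. On each y side a black spring arm hinged at the foot bears a barb (4.5 mm proud, flat top 46.5 mm up, ramp below) and a ribbed wing 28 mm wide, 66 to 100 mm up. Over the wings 58 mm at rest, 40 mm pinched to the stops; barbs clear the rim below 42 mm. Per wing 1.5 N to start, 6.5 N at the stop, cracks above 50 N. Crown between the wings 28 mm thick
- fresh_tab_l (a joint): Spring arm on the fresh cartridge's +y side: 0 rad sprung out, 0.12 rad pinched in to its stop
- fresh_tab_r (a joint): Spring arm on the fresh cartridge's -y side: 0 rad sprung out, 0.12 rad pinched in to its stop
- dish: Bystander: round terracotta dish, 140 mm across the rim, 28 mm high, on the other side of the sharpener from the holder. Origin: middle of its underside
- worn: Bystander: the worn cartridge, shaped like the fresh one, standing upright in the dish. Origin: middle of its underside
- salt_box: Bystander: olive wood salt box with hinged lid, 110 x 130 x 95 mm, fixed. Origin: middle of its underside
- jar: Bystander: cobalt glass jar with steel twist cap, 72 mm across, 114 mm tall. Origin: middle of its underside
- funnel: Bystander: small black funnel standing mouth down, 92 mm across, 85 mm tall. Origin: middle of its underside

How it is judged:
On the way, in this order (a step that is already met when the one before it is completed fails the run):
1. the fresh cartridge is free of the holder (z of fresh_mid in the frame of holder above 0.125 m), for 0.1 s.
2. the fresh cartridge is down in the sharpener's well with both tabs out under the rim, let go (horizontal distance between fresh_mid and sharpener below 0.005 m and z of fresh_mid in the frame of sharpener below 0.0845 m and value of joint each of fresh_tab_l, fresh_tab_r below 0.015 rad and contact force between the fingers and fresh below 0.2 N), for 0.2 s.
At the end, for the whole second after the job is handed in: Fresh cartridge upright and at rest in the sharpener's well, within 5 mm of its axis, its middle less than 84.5 mm above the sharpener's underside and both tabs sprung out under the rim (each within 0.015 rad of fully out), so that it stays down; released; sharpener and holder flat on the counter (horizontal distance between fresh_mid and sharpener below 0.005 m and z of fresh_mid in the frame of sharpener below 0.0845 m and value of joint each of fresh_tab_l, fresh_tab_r below 0.015 rad and angle between fresh_mid's own z axis and vertical below 0.06 rad and linear speed of fresh below 0.02 m/s and angle between each of sharpener, holder's own z axis and vertical below 0.03 rad); the robot touches nothing.
It fails at once if the tabs are squeezed with more than 50 N a side (contact force between the fingers and fresh above 100 N).
It fails at once if the cartridge is forced against the sharpener with more than 25 N (contact force between fresh and sharpener above 25 N).
It fails at once if the sharpener or the holder is dragged more than 25 mm, lifted or tipped (distance of any of sharpener, holder from where it was at the start of the episode above 0.025 m or height (world z) of any of sharpener, holder above 0.008 m or angle between any of sharpener, holder's own z axis and vertical above 0.08 rad).
It fails at once if the dish, worn cartridge, jar or funnel is pushed more than 20 mm, or the salt box is hit (distance of any of dish, worn, jar, funnel from where it was at the start of the episode above 0.02 m or contact force between the arm and salt_box above 5 N).
It also fails if it takes over 42 s, if anything falls off the work surface, if the arm or the gripper's body presses on something with over 40 N, if the wrist force passes 120 N, or if a joint passes its speed limit or range.

## Working session

There is one attempt and no reset: what is moved stays moved. The work goes in short steps, Python scripts to look and compute and a tool call to move; the robot and the scene stay as the last step left them, time stands still between calls to the robot, and variables do not carry over. Pictures are saved under pics/ and viewed, and the job is handed in when it is done.

Besides the shell and the picture viewer there is one more tool, called after "Request:" in YAML: its name, and indented under it one key for each argument. drive_tool: Moves the arm, as the interface text tells. Its arguments: {"type":"object","properties":{"deltas":{"type":"string"},"force":{"type":"number"}},"required":["deltas"]}

```bash
mkdir -p pics; ls; python3 - <<'E'
from rig import ctrl
import cv2
o=ctrl.get_obs(); print({k:(v if not hasattr(v,'round') else v) for k,v in o.items()})
for n in ["scene","side","wrist"]:
    print(n,ctrl.camera_info(n))
    cv2.imwrite(f"pics/{n}0.png",ctrl.capture(n))
E
```

```text
pics
{'time': 0.0, 'q': array([-1.26171619,  0.31171503,  0.01396873,  1.51305545, -0.00442868,
        1.31920831, -0.02721679]), 'qd': array([-6.42845383e-04, -1.47013961e-03,  1.96687220e-04,  7.81894224e-05,
        1.20276140e-03,  1.29844337e-03,  1.59278647e-03]), 'joint_torque': array([ 3.52076222e-04, -3.79913020e+01,  1.46290390e-01, -2.30589294e+01,
        1.22983867e-02,  1.36928874e-02, -1.47350113e-05]), 'ee_pos': array([0.18872571, 0.51586919, 0.24722746]), 'eef_rot': array([3.14153124e+00, 2.35447538e-03, 1.22009110e+00]), 'force': array([ 0.2569096 , -0.23829455, -0.42148441]), 'torque': array([-0.03354227, -0.04522813, -0.00981882]), 'opening': 0.08545827890357377}
scene {'fovy': 46.10959661648551, 'cx': 273.6884079662307, 'cy': 210.95686399234611, 'rvec': array([ 2.43927966,  0.78544796, -0.26120602]), 'tvec': array([-0.4851703 , -0.22152241,  1.30709345])}
side {'fovy': 43.58209170739176, 'cx': 282.8442162314209, 'cy': 201.02306564530355, 'rvec': array([ 2.44933971, -0.11068952,  0.03646166]), 'tvec': array([-0.5769215 ,  0.10930097,  1.25661382])}
wrist {'fovy': 68.70230283007972, 'cx': 278.4636408773274, 'cy': 206.7794735887215, 'rvec': array([-2.38698009, -1.67110076, -0.22028207]), 'tvec': array([-0.54892555, -0.03422157,  0.37884235])}
```

View pics/scene0.png

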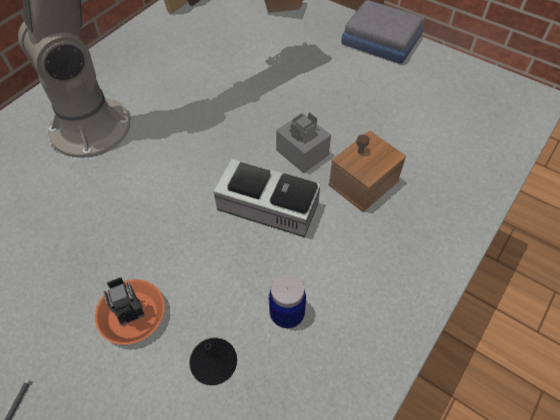

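View pics/side0.png

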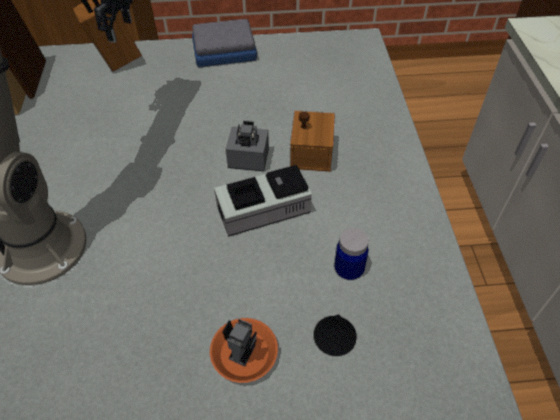

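View pics/wrist0.png

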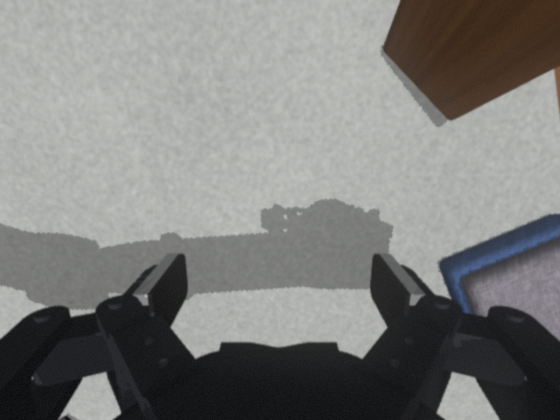

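The scene view shows the holder with the fresh cartridge at about (304,138), the sharpener at (268,195), the salt box at (367,170), the dish at (130,310), the jar at (287,300) and the funnel at (213,360). Next I zoom in.

```bash
cat > h.py <<'E'
import numpy as np,cv2
from rig import ctrl
def cam(n):
    i=ctrl.camera_info(n); f=210/np.tan(np.radians(i['fovy']/2))
    K=np.array([[f,0,i['cx']],[0,f,i['cy']],[0,0,1]])
    R=cv2.Rodrigues(np.array(i['rvec']))[0]; return K,R,np.array(i['tvec'])
def ray(c,p):
    K,R,t=c; d=R.T@np.linalg.inv(K)@np.array([p[0],p[1],1.]); return -R.T@t,d/np.linalg.norm(d)
def onz(c,p,z):
    o,d=ray(c,p); return o+d*(z-o[2])/d[2]
def proj(c,X):
    K,R,t=c; x=K@(R@np.array(X,float)+t); return x[:2]/x[2]
def tri(c1,p1,c2,p2):
    a,u=ray(c1,p1); b,v=ray(c2,p2)
    s=np.linalg.lstsq(np.c_[u,-v],b-a,rcond=None)[0]
    x,y=a+u*s[0],b+v*s[1]; return (x+y)/2,np.linalg.norm(x-y)
def zoom(src,dst,x0,y0,w,h,k):
    im=cv2.imread(src)[y0:y0+h,x0:x0+w]; cv2.imwrite(dst,cv2.resize(im,None,fx=k,fy=k,interpolation=cv2.INTER_CUBIC))
E
python3 - <<'E'
from h import *
zoom('pics/scene0.png','pics/s0z.png',205,100,130,140,4)
zoom('pics/side0.png','pics/d0z.png',205,110,130,130,4)
E
```

```text
(no output)
```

View pics/s0z.png

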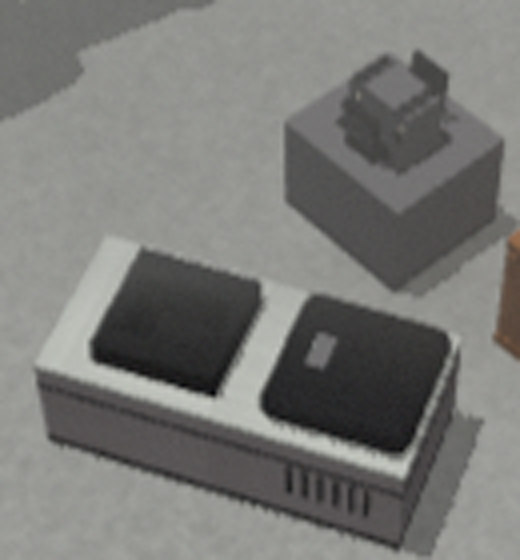

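View pics/d0z.png

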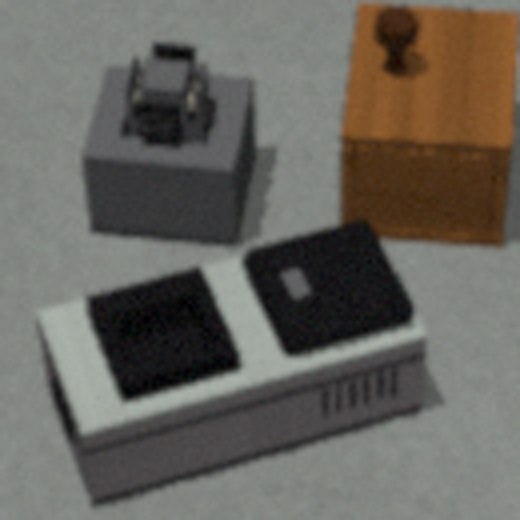

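```bash
python3 - <<'E'
from h import *
s=cam('scene');d=cam('side')
S=lambda x,y:(205+x/4-.375,100+y/4-.375); D=lambda x,y:(205+x/4-.375,110+y/4-.375)
np.set_printoptions(precision=4,suppress=True)
for n,p in [('L',(285,125)),('F',(400,213)),('R',(503,142))]: print('hold sc',n,onz(s,S(*p),.073))
for n,p in [('FL',(84,157)),('FR',(243,168)),('BR',(253,82)),('BL',(107,68))]: print('hold sd',n,onz(d,D(*p),.073))
for n,p in [('a',(107,237)),('b',(37,370)),('c',(405,478)),('d',(460,335))]: print('shp sc',n,onz(s,S(*p),.076))
for n,p in [('a',(38,313)),('b',(82,435)),('c',(425,340)),]: print('shp sd',n,onz(d,D(*p),.076))
E
```

```text
hold sc L [0.45   0.2167 0.073 ]
hold sc F [0.5457 0.1986 0.073 ]
hold sc R [0.5647 0.2806 0.073 ]
hold sd FL [0.4498 0.2167 0.073 ]
hold sd FR [0.5518 0.1972 0.073 ]
hold sd BR [0.564  0.2774 0.073 ]
hold sd BL [0.467  0.3002 0.073 ]
shp sc a [0.4192 0.0837 0.076 ]
shp sc b [ 0.4476 -0.0133  0.076 ]
shp sc c [0.6521 0.0448 0.076 ]
shp sc d [0.624  0.1415 0.076 ]
shp sd a [0.4196 0.0824 0.076 ]
shp sd b [ 0.4443 -0.0136  0.076 ]
shp sd c [0.6504 0.0396 0.076 ]
```

```bash
cat >> h.py <<'E'
from scipy.spatial.transform import Rotation as Ro
def tool():
    o=ctrl.get_obs(); return np.array(o['ee_pos']),Ro.from_euler('xyz',o['eef_rot']).as_matrix(),o
def delta(target,yaw=None):
    p,R,o=tool(); print('t',o['time'],'pos',p.round(4),'rpy',np.array(o['eef_rot']).round(4),'F',np.array(o['force']).round(2),'op',round(o['opening'],4),'q',np.array(o['q']).round(2))
    print('delta cm (tool, at current yaw)',(R.T@(np.array(target)-p)*100).round(2))
    if yaw is not None: print('turn deg',np.degrees(o['eef_rot'][2]-yaw))
E
python3 - <<'E'
from h import *
p,R,o=tool(); K,Rc,t=cam('wrist'); C=-Rc.T@t
print('cam in tool',(R.T@(C-p)).round(4)); print('cam axes in tool cols',(R.T@Rc.T).round(3))
delta([.507,.248,.25],np.radians(79))
E
```

```text
cam in tool [ 0.0002 -0.0673 -0.1256]
cam axes in tool cols [[ 1.     0.001 -0.   ]
 [-0.001  0.965  0.263]
 [ 0.001 -0.263  0.965]]
t 0.15 pos [0.1888 0.516  0.2475] rpy [3.1415e+00 1.8000e-03 1.2201e+00] F [ 0.38 -0.85  0.03] op 0.0855 q [-1.26  0.31  0.01  1.51 -0.    1.32 -0.03]
delta cm (tool, at current yaw) [-14.24  39.09  -0.22]
turn deg -9.094072552516813
```

Request:
drive_tool:
  deltas: "-1.4 3.9 0 -1 8.54;-1.4 3.9 0 -1 8.54;-1.4 3.9 0 -1 8.54;-1.4 3.9 0 -1 8.54;-1.4 3.9 0 -1 8.54;-1.4 3.9 0 -1 8.54;-1.4 3.9 0 -1 8.54;-1.4 3.9 0 -2 8.54"
  force: 40

```text
time: 0.95
ee_pos: [0.4568, 0.319, 0.2481]
eef_rot: [-3.141, 0.0, 1.378]
force: [0.2, 0.5, -0.2]
opening: 0.0859
```

```bash
python3 - <<'E'
from h import *
delta([.507,.248,.25],np.radians(79))
E
```

```text
t 0.95 pos [0.4568 0.319  0.2481] rpy [-3.1412e+00  3.0000e-04  1.3784e+00] F [ 0.24  0.54 -0.23] op 0.0859 q [-0.77  0.33  0.18  1.5  -0.06  1.32  0.79]
delta cm (tool, at current yaw) [-6.01  6.29 -0.19]
turn deg -0.02304459227477553
```

Request:
drive_tool:
  deltas: "0 0 0 0 8.54;-3 3 0 0 8.54;-3 2 0 0 8.54;0 0 0 0 8.54;0 0 0 0 8.54"

```text
time: 1.45
ee_pos: [0.4933, 0.2509, 0.248]
eef_rot: [-3.141, 0.0, 1.374]
force: [-0.2, 1.1, 0.4]
opening: 0.0855
```

```bash
python3 - <<'E'
from h import *
delta([.507,.248,.25],np.radians(79))
c=cam('wrist'); im=ctrl.capture('wrist'); cv2.imwrite('pics/w1.png',im); np.savez('w1.npz',K=c[0],R=c[1],t=c[2])
E
```

```text
t 1.45 pos [0.4933 0.2509 0.248 ] rpy [-3.1408e+00  1.0000e-04  1.3744e+00] F [-0.21  1.06  0.35] op 0.0855 q [-0.66  0.32  0.21  1.51 -0.07  1.32  0.93]
delta cm (tool, at current yaw) [-0.01  1.4  -0.2 ]
turn deg -0.25135659068612987
```

View pics/w1.png

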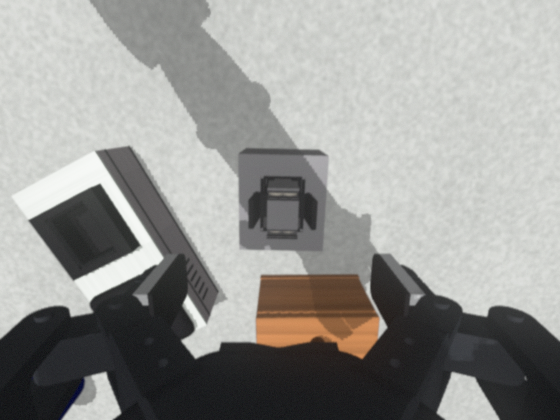

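The wrist view shows the cartridge at about (283,208), with its wings at x=254 and x=310. The sharpener's well is at about (90,232), and the salt box is below the holder in the picture.

```bash
python3 - <<'E'
from h import *
zoom('pics/w1.png','pics/w1h.png',225,140,115,120,5)
im=cv2.imread('pics/w1.png')[140:310,0:230]; im=cv2.convertScaleAbs(im,alpha=1.8,beta=10); cv2.imwrite('pics/w1s.png',cv2.resize(im,None,fx=3.4,fy=3.4,interpolation=cv2.INTER_CUBIC))
E
```

```text
(no output)
```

View pics/w1h.png

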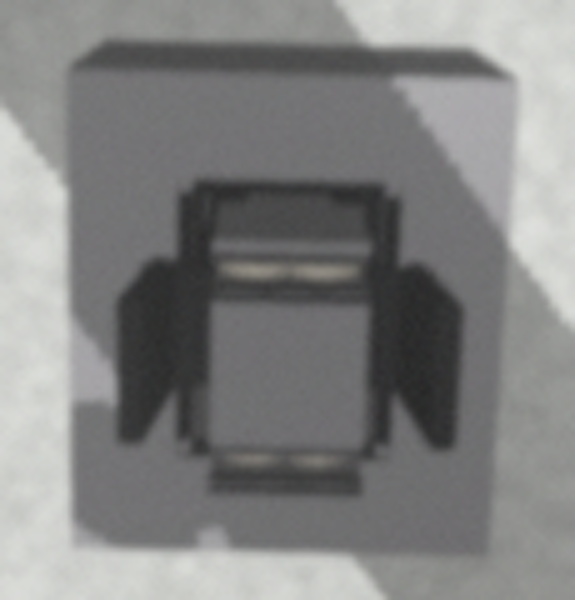

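View pics/w1s.png

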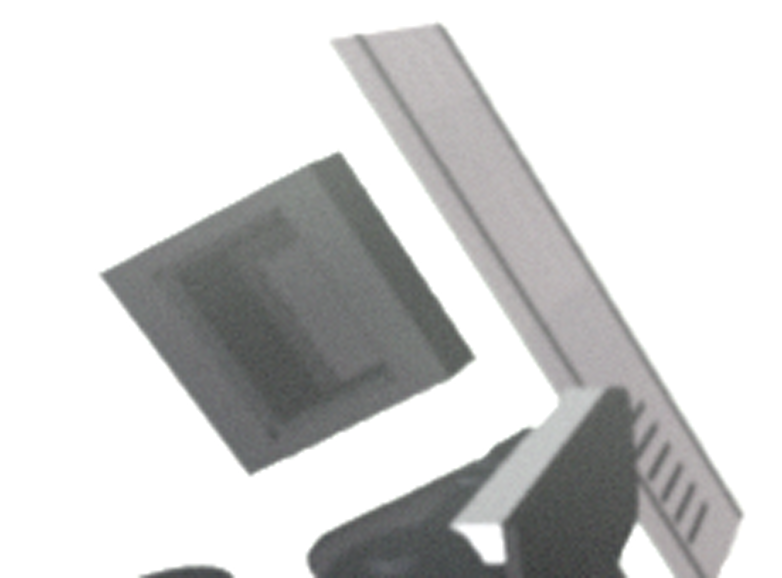

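```bash
python3 - <<'E'
from h import *
z=np.load('w1.npz'); c=(z['K'],z['R'],z['t']); np.set_printoptions(precision=4,suppress=True)
H=lambda x,y:(225+x/5-.4,140+y/5-.4)
q=[onz(c,H(*p),.073)for p in [(70,72),(517,78),(490,552),(72,548)]]
for x in q: print('holder',x)
print('mean',np.mean(q,0), [np.linalg.norm(q[i]-q[(i+1)%4]) for i in range(4)])
for a,b in [(0,1),(3,2),(0,3),(1,2)]:
    v=q[b]-q[a]; print('ang',np.degrees(np.arctan2(v[1],v[0])))
w=[onz(c,H(*p),.110)for p in [(120,300),(120,440),(460,305),(455,448)]]
for x in w: print('wing',x)
m=[(w[0]+w[1])/2,(w[2]+w[3])/2]; print('wing mid',np.mean(m,0),np.linalg.norm(m[0]-m[1]), np.degrees(np.arctan2(*(m[1]-m[0])[[1,0]])))
k=[onz(c,H(*p),.110)for p in [(212,300),(366,300),(370,460),(207,455)]]; print('crown',np.mean(k,0),[np.linalg.norm(k[i]-k[(i+1)%4]) for i in range(4)])
S=lambda x,y:(x/3.4-.35,140+y/3.4-.35)
for h in (.078,.086,.094):
  q=[onz(c,S(*p),h)for p in [(102,272),(314,168),(447,378),(250,472)]]
  print(h,'carr mean',np.mean(q,0),[np.linalg.norm(q[i]-q[(i+1)%4]) for i in range(4)],np.degrees(np.arctan2(*(q[2]-q[1])[[1,0]])),np.degrees(np.arctan2(*(q[3]-q[0])[[1,0]])))
d=onz(c,S(332,38),.076);print('deck corner',d)
E
```

```text
holder [0.4482 0.2207 0.073 ]
holder [0.4661 0.3055 0.073 ]
holder [0.563  0.2848 0.073 ]
holder [0.5451 0.1985 0.073 ]
mean [0.5056 0.2523 0.073 ] [np.float64(0.0866795042374262), np.float64(0.09906557920433252), np.float64(0.08812447702554117), np.float64(0.09936496777470503)]
ang 78.05355108316638
ang 78.2395032331724
ang -12.893778936531824
ang -12.061149554443183
wing [0.4863 0.2256 0.11  ]
wing [0.5118 0.2199 0.11  ]
wing [0.4988 0.2844 0.11  ]
wing [0.525  0.2792 0.11  ]
wing mid [0.5055 0.2523 0.11  ] 0.06045126100861319 77.66625897768185
crown [0.5065 0.2521 0.11  ] [np.float64(0.027219754711803185), np.float64(0.029985556089077964), np.float64(0.029648794268731248), np.float64(0.029025672044378583)]
0.078 carr mean [0.4972 0.0449 0.078 ] [np.float64(0.07493363458022476), np.float64(0.07205523218796306), np.float64(0.07302564860673846), np.float64(0.07326091777753274)] 13.606832733614716 15.107878260084421
0.086 carr mean [0.4953 0.0509 0.086 ] [np.float64(0.07290647666528494), np.float64(0.07010594285933357), np.float64(0.07105010688377193), np.float64(0.07127901138582449)] 13.606832733614727 15.107878260084405
0.094 carr mean [0.4934 0.0568 0.094 ] [np.float64(0.07087931875034513), np.float64(0.06815665353070396), np.float64(0.06907456516080537), np.float64(0.06929710499411616)] 13.606832733614715 15.1078782600844
deck corner [0.4188 0.0891 0.076 ]
```

```bash
python3 - <<'E'
from h import *
delta([.5056,.2523,.098],np.radians(78))
E
```

```text
t 1.5 pos [0.4926 0.2525 0.248 ] rpy [-3.1403e+00 -6.0000e-04  1.3774e+00] F [-0.48  0.22 -0.23] op 0.0854 q [-0.66  0.32  0.21  1.51 -0.07  1.32  0.93]
delta cm (tool, at current yaw) [ 0.22  1.3  15.  ]
turn deg 0.9214301723801471
```

Request:
drive_tool:
  deltas: "0.2 1.3 2 0.9 8.54;0 0 3 0 8.54;0 0 3 0 8.54;0 0 0 0 8.54;0 0 0 0 8.54"

```text
time: 2.0
ee_pos: [0.5055, 0.2528, 0.1683]
eef_rot: [-3.14, -0.0, 1.364]
force: [0.8, -0.8, 1.0]
opening: 0.0856
```

```bash
python3 - <<'E'
from h import *
delta([.5056,.2523,.098],np.radians(78))
im=ctrl.capture('wrist'); c=cam('wrist'); cv2.imwrite('pics/w2.png',im); np.savez('w2.npz',K=c[0],R=c[1],t=c[2])
delta([.5056,.2523,.098],np.radians(78))
E
```

```text
t 2.0 pos [0.5055 0.2528 0.1683] rpy [-3.1404 -0.      1.364 ] F [ 0.77 -0.75  0.96] op 0.0856 q [-0.65  0.4   0.21  1.6  -0.09  1.15  0.95]
delta cm (tool, at current yaw) [-0.04  0.03  7.03]
turn deg 0.14875811112927087
t 2.05 pos [0.5066 0.2528 0.1696] rpy [ 3.1403e+00 -1.8000e-03  1.3635e+00] F [-0.1  -0.45 -0.13] op 0.0856 q [-0.65  0.4   0.21  1.6  -0.09  1.15  0.95]
delta cm (tool, at current yaw) [-0.09 -0.1   7.16]
turn deg 0.12123590474068958
```

View pics/w2.png

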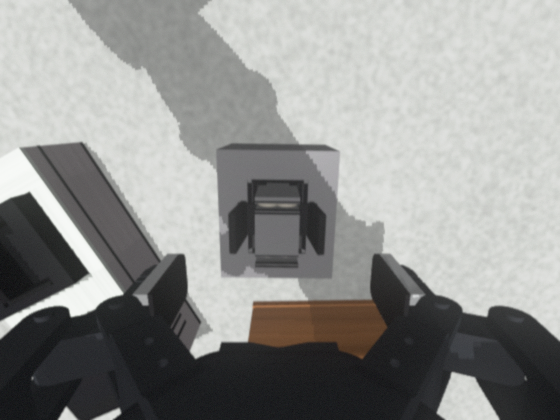

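The cartridge is centred between the jaws at x≈278, so I descend.

Request:
drive_tool:
  deltas: "-0.05 0 2.5 0 8.54;0 0 2.5 0 8.54;0 0 2 0 8.54;0 0 0 0 8.54;0 0 0 0 8.54"

```text
time: 2.55
ee_pos: [0.5074, 0.2516, 0.1001]
eef_rot: [3.139, -0.002, 1.362]
force: [0.2, 0.3, 0.8]
opening: 0.0853
```

```bash
python3 - <<'E'
from h import *
delta([.5056,.2523,.098],np.radians(78))
for n in('wrist','side'):
    cv2.imwrite(f'pics/{n}3.png',ctrl.capture(n))
zoom('pics/side3.png','pics/side3z.png',190,60,130,130,4)
a=cv2.imread('pics/wrist3.png'); b=cv2.imread('pics/side3z.png'); b=cv2.resize(b,(420,420)); a=a[:,:380]
cv2.imwrite('pics/c3.png',np.hstack([a,b]))
delta([.5056,.2523,.098],np.radians(78))
E
```

```text
t 2.55 pos [0.5074 0.2516 0.1001] rpy [ 3.1393e+00 -2.1000e-03  1.3619e+00] F [0.25 0.3  0.77] op 0.0853 q [-0.64  0.47  0.2   1.68 -0.11  1.    0.96]
delta cm (tool, at current yaw) [ 0.03 -0.19  0.21]
turn deg 0.03393769735687346
t 2.65 pos [0.508  0.2517 0.1007] rpy [ 3.1381e+00 -3.1000e-03  1.3617e+00] F [ 0.13  0.06 -0.39] op 0.085 q [-0.64  0.47  0.2   1.68 -0.11  1.    0.96]
delta cm (tool, at current yaw) [ 0.01 -0.25  0.27]
turn deg 0.021849387499133715
```

View pics/c3.png

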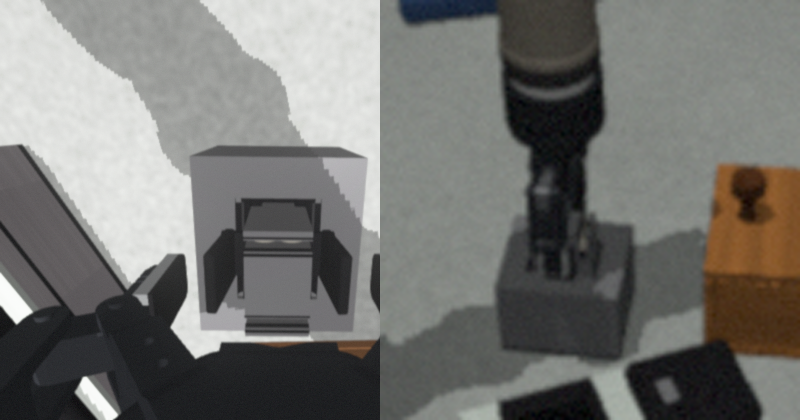

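Request:
drive_tool:
  deltas: "0 -0.2 0 0 8;0 0 0 0 7;0 0 0 0 6;0 0 0 0 5;0 0 0 0 4.5;0 0 0 0 4;0 0 0 0 3.5;0 0 0 0 3.5"
  force: 30

```text
time: 3.45
ee_pos: [0.5053, 0.2515, 0.1002]
eef_rot: [3.14, -0.002, 1.361]
force: [-1.7, -1.1, 9.3]
opening: 0.0357
```

```bash
python3 - <<'E'
from h import *
for n in('wrist','side'):
    cv2.imwrite(f'pics/{n}4.png',ctrl.capture(n))
zoom('pics/side4.png','pics/side4z.png',190,60,130,130,4)
a=cv2.imread('pics/wrist4.png'); b=cv2.imread('pics/side4z.png'); b=cv2.resize(b,(420,420)); a=a[:,90:470]
cv2.imwrite('pics/c4.png',np.hstack([a,b]))
delta([.5056,.2523,.098],np.radians(78))
E
```

```text
t 3.55 pos [0.5053 0.2515 0.1002] rpy [ 3.1398e+00 -1.7000e-03  1.3613e+00] F [-0.87 -0.39  9.88] op 0.0361 q [-0.64  0.47  0.2   1.68 -0.11  1.    0.96]
delta cm (tool, at current yaw) [0.08 0.02 0.22]
turn deg -0.005417718365252918
```

View pics/c4.png

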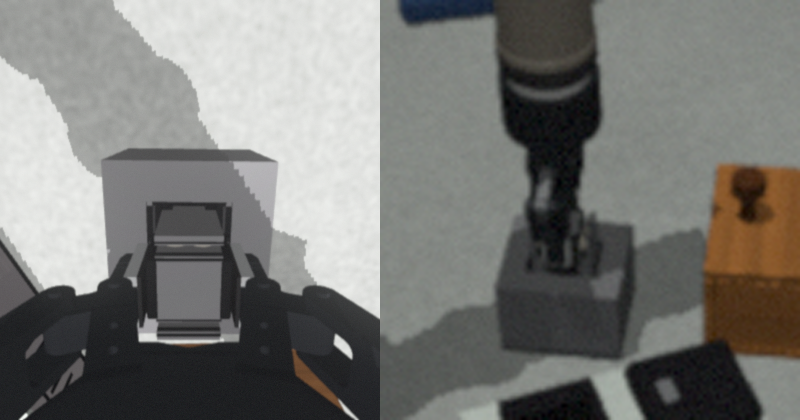

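The pinch is on, with the opening at about 36 mm. Something is pushing the tool up with 9–10 N. I lift in small steps and watch that force.

Request:
drive_tool:
  deltas: "0 0 -0.2 0 3.5;0 0 -0.1 0 3.5;0 0 0 0 3.5"
  force: 30

```text
time: 3.85
ee_pos: [0.5039, 0.2509, 0.1006]
eef_rot: [-3.141, 0.001, 1.361]
force: [0.3, 0.4, -2.8]
opening: 0.0363
```

```bash
python3 - <<'E'
from h import *
cv2.imwrite('pics/w5.png',ctrl.capture('wrist'))
delta([.5056,.2523,.098],np.radians(78))
zoom('pics/w5.png','pics/w5z.png',180,140,200,210,3)
E
```

```text
t 3.9 pos [0.5039 0.2509 0.1006] rpy [-3.1406e+00  9.0000e-04  1.3615e+00] F [ 0.4  -0.08 -2.42] op 0.036 q [-0.64  0.46  0.2   1.68 -0.11  1.01  0.96]
delta cm (tool, at current yaw) [0.17 0.14 0.26]
turn deg 0.007894938904479934
```

View pics/w5z.png

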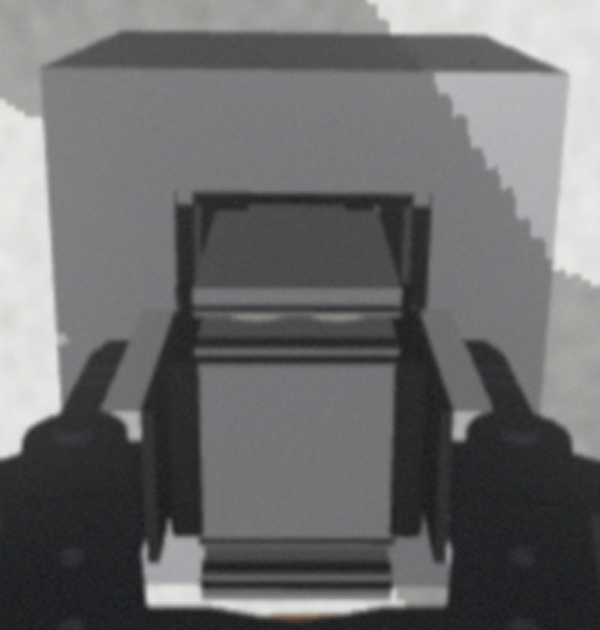

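Request:
drive_tool:
  deltas: "0 0 -0.3 0 3.5;0 0 -0.4 0 3.5;0 0 0 0 3.5"
  force: 30

```text
time: 4.2
ee_pos: [0.5048, 0.2512, 0.109]
eef_rot: [3.141, -0.001, 1.361]
force: [-0.1, -0.5, -2.0]
opening: 0.036
```

```bash
python3 - <<'E'
from h import *
cv2.imwrite('pics/w6.png',ctrl.capture('wrist'))
delta([.5056,.2523,.098],np.radians(78))
zoom('pics/w6.png','pics/w6z.png',180,140,200,210,3)
E
```

```text
t 4.25 pos [0.5046 0.2511 0.1087] rpy [ 3.1410e+00 -3.0000e-04  1.3614e+00] F [ 0.12 -0.65 -2.54] op 0.0361 q [-0.64  0.46  0.2   1.68 -0.1   1.02  0.96]
delta cm (tool, at current yaw) [0.13 0.07 1.07]
turn deg 0.0020006308236151437
```

View pics/w6z.png

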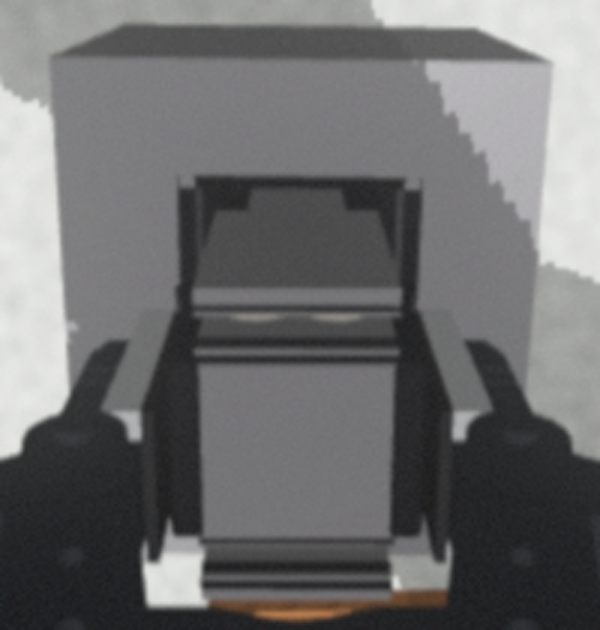

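The cartridge is rising and the holder is staying put. I lift it clear.

Request:
drive_tool:
  deltas: "0 0 -1 0 3.5;0 0 -1.5 0 3.5;0 0 -1.5 0 3.5;0 0 -1.5 0 3.5;0 0 -2 0 3.5;0 0 -2 0 3.5;0 0 -2 0 3.5;0 0 0 0 3.5"
  force: 30

```text
time: 5.05
ee_pos: [0.5064, 0.252, 0.2272]
eef_rot: [3.136, -0.005, 1.361]
force: [0.1, 0.3, -1.1]
opening: 0.0357
```

```bash
python3 - <<'E'
from h import *
cv2.imwrite('pics/w7.png',ctrl.capture('wrist'))
delta([.495,.051,.225],np.radians(105.2))
E
```

```text
t 5.1 pos [0.5053 0.2515 0.2251] rpy [ 3.1386e+00 -2.7000e-03  1.3614e+00] F [-0.6   0.19 -2.16] op 0.036 q [-0.65  0.35  0.22  1.52 -0.08  1.27  0.94]
delta cm (tool, at current yaw) [-19.83   3.16  -0.03]
turn deg -27.198666910243396
```

View pics/w7.png

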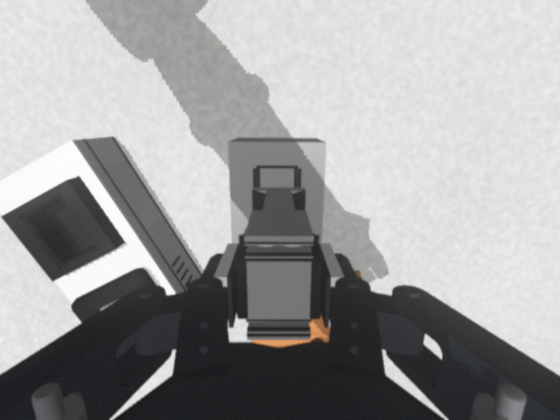

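Request:
drive_tool:
  deltas: "-1.8 -0.6 0 -4.5 3.5;-1.8 -0.6 0 -4.5 3.5;-1.8 -0.6 0 -4.5 3.5;-1.8 -0.6 0 -4.5 3.5;-1.8 -0.6 0 -4.5 3.5;-1.8 -0.6 0 -4.5 3.5;0 0 0 0 3.5;0 0 0 0 3.5"

```text
time: 5.9
ee_pos: [0.4667, 0.1447, 0.2225]
eef_rot: [-3.14, -0.001, 1.831]
force: [0.3, 0.8, -1.9]
opening: 0.0358
```

```bash
python3 - <<'E'
from h import *
delta([.495,.051,.225],np.radians(105.2))
im=ctrl.capture('wrist');cv2.imwrite('pics/w8.png',im); c=cam('wrist');np.savez('w8.npz',K=c[0],R=c[1],t=c[2])
delta([.495,.051,.225],np.radians(105.2))
E
```

```text
t 5.9 pos [0.4667 0.1447 0.2225] rpy [-3.1402e+00 -7.0000e-04  1.8306e+00] F [ 0.27  0.8  -1.86] op 0.0358 q [-0.5   0.2   0.19  1.72 -0.04  1.22  1.54]
delta cm (tool, at current yaw) [-9.78  0.32 -0.26]
turn deg -0.31261911632886963
t 5.95 pos [0.4669 0.1456 0.2226] rpy [-3.1406e+00 -9.0000e-04  1.8324e+00] F [-0.02  1.   -1.64] op 0.036 q [-0.5   0.2   0.19  1.72 -0.04  1.22  1.54]
delta cm (tool, at current yaw) [-9.86  0.27 -0.25]
turn deg -0.21005494884142764
```

View pics/w8.png

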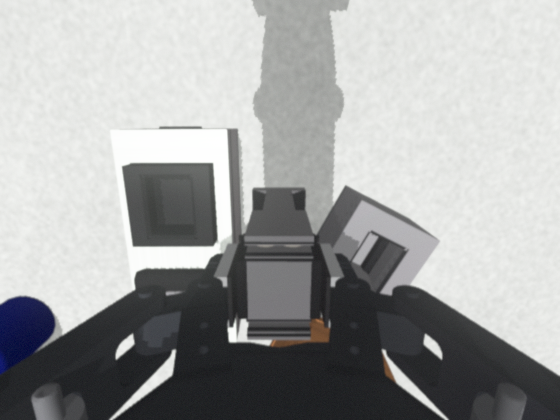

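The well is in clear view. The carriage's top face runs from about (123,165) to (215,245), and the deck's side edges are at x≈112 and x≈232.

```bash
python3 - <<'E'
from h import *
im=cv2.imread('pics/w8.png')[115:285,100:250].astype(float); im=255*(np.clip(im,0,255)/255)**.55
cv2.imwrite('pics/w8z.png',cv2.resize(im.astype(np.uint8),None,fx=4,fy=3.5,interpolation=cv2.INTER_CUBIC))
E
```

```text
(no output)
```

View pics/w8z.png

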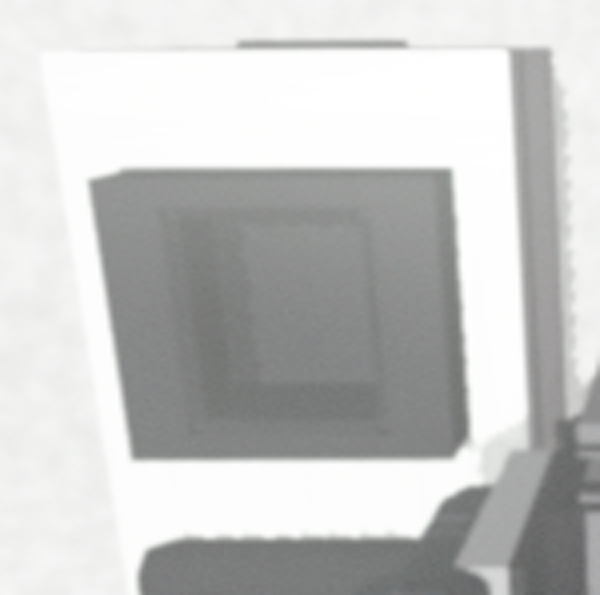

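```bash
python3 - <<'E'
from h import *
z=np.load('w8.npz'); c=(z['K'],z['R'],z['t']); np.set_printoptions(precision=4,suppress=True)
Z=lambda x,y:(100+(x+.5)/4-.5,115+(y+.5)/3.5-.5)
print('cam',-c[1].T@c[2])
# deck
DL=[onz(c,Z(*p),.076) for p in [(42,52),(89,345),(120,540)]]
DR=[onz(c,Z(*p),.076) for p in [(510,48),(528,450)]]
print('deckL',*DL,'deckR',*DR)
aL=np.degrees(np.arctan2(*(DL[-1]-DL[0])[[1,0]]));aR=np.degrees(np.arctan2(*(DR[1]-DR[0])[[1,0]]))
e=DR[0]-DL[0]; print('angles',aL,aR,np.degrees(np.arctan2(e[1],e[0]))-90,'width',np.linalg.norm(e))
yaw=np.radians(15.3)
for yaw in np.radians([14.8,15.3]):
    X=np.array([np.cos(yaw),np.sin(yaw)]);Y=np.array([-X[1],X[0]])
    yl=np.mean([p[:2]@Y for p in DL]);yr=np.mean([p[:2]@Y for p in DR]); xf=np.mean([DL[0][:2]@X,DR[0][:2]@X])
    print('yaw',np.degrees(yaw),'deck y',yl,yr,'width',yr-yl,'org from deck',X*(xf+.065)+Y*(yl+yr)/2)
    jr=np.mean([onz(c,Z(*p),.076)[:2]@Y for p in [(452,172),(468,440)]])
    jt=onz(c,Z(285,169),.076)[:2]@X
    for h in (.078,.082,.086,.090,.094):
        f=lambda p,a: onz(c,Z(*p),h)[:2]@a
        l=np.mean([f(p,Y) for p in [(89,180),(132,459)]]); r=np.mean([f(p,Y) for p in [(433,180),(451,455)]])
        b=np.mean([f(p,X) for p in [(132,459),(452,458)]]); t=np.mean([f(p,X) for p in [(89,180),(433,179)]])
        print(h,'y',l,r,r-l,'junc',jr,'x',t,b,b-t,'junc',jt,'ctr',X*(t+b)/2+Y*(l+r)/2)
E
```

```text
cam [0.4021 0.1288 0.3483]
deckL [ 0.4445 -0.0095  0.076 ] [0.5169 0.01   0.076 ] [0.5713 0.0247 0.076 ] deckR [0.4175 0.0874 0.076 ] [0.5195 0.1144 0.076 ]
angles 15.100856804293851 14.864255321987757 15.594213641531539 width 0.10059915780057499
yaw 14.800000000000002 deck y -0.12239754408836184 -0.022122922759567242 width 0.1002746213287946 org from deck [0.4938 0.0557]
0.078 y -0.11548826349110666 -0.040001600929468126 0.07548666256163854 junc -0.03617812568614226 x 0.4581703767950634 0.5334055144415434 0.07523513764647999 junc 0.45576404121537245 ctr [0.4992 0.0515]
0.082 y -0.11345736021853403 -0.03908764678266256 0.07436971343587147 junc -0.03617812568614226 x 0.457630680442029 0.5317525906868792 0.07412191024485021 junc 0.45576404121537245 ctr [0.4978 0.0526]
0.086 y -0.11142645694596143 -0.038173692635857015 0.07325276431010441 junc -0.03617812568614226 x 0.4570909840889946 0.530099666932215 0.07300868284322037 junc 0.45576404121537245 ctr [0.4963 0.0538]
0.09 y -0.1093955536733888 -0.03725973848905148 0.07213581518433732 junc -0.03617812568614226 x 0.4565512877359602 0.52844
[... 708 characters left out ...]
.45694651739007647 0.5310687725852433 0.07412225519516685 junc 0.4551090806165371 ctr [0.4978 0.0526]
0.086 y -0.11573210632155642 -0.04247449797344938 0.07325760834810705 junc -0.040474777763826936 x 0.4564197079575303 0.5294287305703032 0.07300902261277287 junc 0.4551090806165371 ctr [0.4963 0.0538]
0.09 y -0.113691675042183 -0.04155108968113774 0.07214058536104526 junc -0.040474777763826936 x 0.45589289852498416 0.5277886885553629 0.07189579003037871 junc 0.4551090806165371 ctr [0.4949 0.0549]
0.094 y -0.11165124376280958 -0.04062768138882608 0.0710235623739835 junc -0.040474777763826936 x 0.4553660890924381 0.5261486465404226 0.0707825574479845 junc 0.4551090806165371 ctr [0.4935 0.0561]
```

```bash
python3 - <<'E'
from h import *
im=cv2.imread('pics/w8.png')[170:345,205:355].astype(float); im=255*(im/255)**.6
cv2.imwrite('pics/w8c.png',cv2.resize(im.astype(np.uint8),None,fx=4,fy=3.4,interpolation=cv2.INTER_CUBIC))
E
```

```text
(no output)
```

View pics/w8c.png

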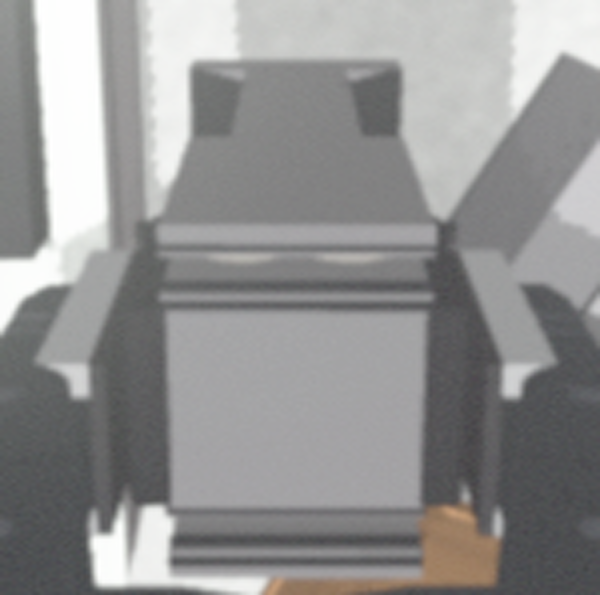

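```bash
python3 - <<'E'
from h import *
np.set_printoptions(precision=4,suppress=True)
K=cam('wrist')[0]; p,R,o=tool(); _,Rc,t=cam('wrist'); C=R.T@(-Rc.T@t-p); A=R.T@Rc.T
print('cam tool',C, A)
Z=lambda x,y:(205+(x+.5)/4-.5,170+(y+.5)/3.4-.5)
def pt(q,z):
    d=A@np.linalg.inv(K)@np.array([*Z(*q),1]); return C+d*(z-C[2])/d[2]
for z in (-.006,-.0095,-.013):
    k=[pt(q,z) for q in [(166,310),(426,310),(422,508),(172,508)]]
    print(z,'crown',np.mean(k,0),k[1][0]-k[0][0],k[2][0]-k[3][0],k[3][1]-k[0][1], 'x ctr',(k[0][0]+k[1][0])/2,(k[2][0]+k[3][0])/2)
    k=[pt(q,z+.1) for q in [(193,63),(402,63)]]; print('   bottom edge near',k[0],k[1],k[1][0]-k[0][0])
E
```

```text
cam tool [ 0.0006 -0.067  -0.1256] [[ 1.      0.0012 -0.0002]
 [-0.0011  0.9649  0.2626]
 [ 0.0005 -0.2626  0.9649]]
-0.006 crown [ 0.0008  0.0035 -0.006 ] 0.02754993074037474 0.028007690284488865 0.02840751076938905 x ctr 0.0007110476287879759 0.000857949762442984
   bottom edge near [-0.0181 -0.0212  0.094 ] [ 0.02   -0.0213  0.094 ] 0.03808193559133649
-0.0095 crown [ 0.0008  0.0015 -0.0095] 0.026743998757777634 0.02718836723167756 0.027576491566808248 x ctr 0.0007089919458917234 0.0008515966775336347
   bottom edge near [-0.0178 -0.022   0.0905] [ 0.0197 -0.022   0.0905] 0.03747510407547988
-0.013 crown [ 0.0008 -0.0006 -0.013 ] 0.025938066775180523 0.02636904417886625 0.026745472364227446 x ctr 0.0007069362629954692 0.0008452435926242854
   bottom edge near [-0.0175 -0.0227  0.087 ] [ 0.0194 -0.0227  0.087 ] 0.03686827255962327
```

```bash
python3 - <<'E'
from h import *
delta([.4923,.0538,.205],np.radians(105.1))
E
```

```text
t 5.95 pos [0.4669 0.1456 0.2226] rpy [-3.1406e+00 -9.0000e-04  1.8324e+00] F [-0.02  1.   -1.64] op 0.036 q [-0.5   0.2   0.19  1.72 -0.04  1.22  1.54]
delta cm (tool, at current yaw) [-9.52  0.09  1.75]
turn deg -0.11005494884142113
```

Request:
drive_tool:
  deltas: "-2.5 0 0 0 3.5;-2.5 0 0 0 3.5;-2.5 0 0 0 3.5;-2 0.1 1 0 3.5;0 0 0.7 0 3.5;0 0 0 0 3.5;0 0 0 0 3.5"

```text
time: 6.65
ee_pos: [0.4925, 0.0554, 0.2059]
eef_rot: [-3.141, -0.001, 1.836]
force: [0.7, 0.5, -1.4]
opening: 0.0358
```

```bash
python3 - <<'E'
from h import *
delta([.4923,.0538,.205],np.radians(105.1))
c=cam('wrist');np.savez('w9.npz',K=c[0],R=c[1],t=c[2])
for n in('wrist','side','scene'):
    cv2.imwrite(f'pics/{n}9.png',ctrl.capture(n))
delta([.4923,.0538,.205],np.radians(105.1))
g=lambda i:(255*(i/255.)**.6).astype(np.uint8)
a=cv2.resize(g(cv2.imread('pics/wrist9.png')[120:360,160:400]),(480,480),interpolation=cv2.INTER_CUBIC)
b=cv2.resize(g(cv2.imread('pics/side9.png')[110:230,200:320]),(320,320),interpolation=cv2.INTER_CUBIC)
d=cv2.resize(g(cv2.imread('pics/scene9.png')[110:230,200:320]),(320,320),interpolation=cv2.INTER_CUBIC)
cv2.imwrite('pics/c9.png',np.hstack([a,np.vstack([b,d])[:600].copy()[:480]]) ); cv2.imwrite('pics/c9b.png',np.hstack([b,d]))
E
```

```text
t 6.65 pos [0.4925 0.0554 0.2059] rpy [-3.1408e+00 -1.3000e-03  1.8356e+00] F [ 0.73  0.53 -1.41] op 0.0358 q [-0.36  0.23  0.26  1.73 -0.06  1.19  1.75]
delta cm (tool, at current yaw) [-0.14 -0.06  0.09]
turn deg 0.07258021487984559
t 6.8 pos [0.493  0.0546 0.2066] rpy [ 3.1408e+00 -5.0000e-04  1.8352e+00] F [ 0.21 -0.37 -1.18] op 0.0358 q [-0.36  0.23  0.26  1.73 -0.06  1.19  1.75]
delta cm (tool, at current yaw) [-0.06 -0.09  0.16]
turn deg 0.046585414063187836
```

View pics/c9.png

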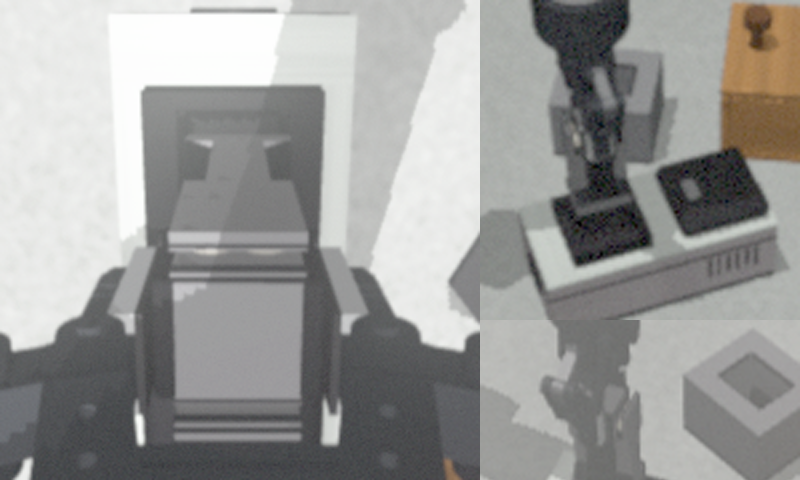

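View pics/c9b.png

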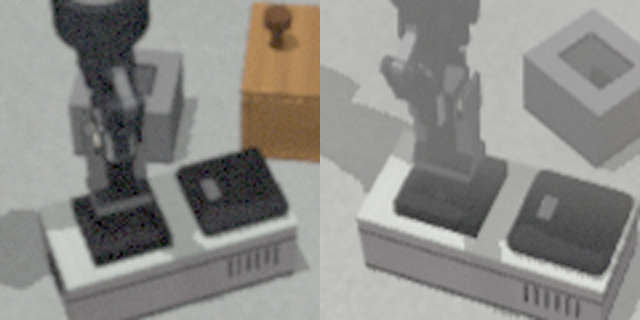

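```bash
python3 - <<'E'
from h import *
im=cv2.imread('pics/wrist9.png')[120:250,205:345].astype(float); im=255*(im/255)**.5
cv2.imwrite('pics/w9z.png',cv2.resize(im.astype(np.uint8),None,fx=5,fy=4.5,interpolation=cv2.INTER_CUBIC))
E
```

```text
(no output)
```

View pics/w9z.png

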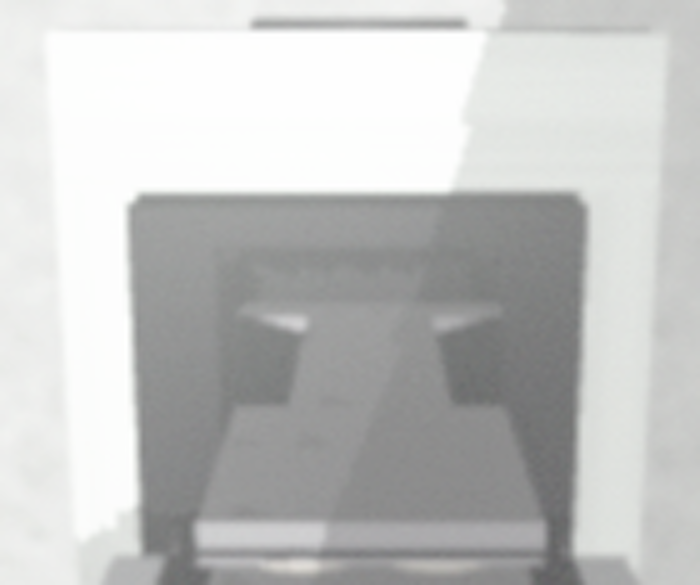

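```bash
python3 - <<'E'
from h import *
np.set_printoptions(precision=4,suppress=True)
K=cam('wrist')[0]; C=np.array([0.0003,-.0671,-.1256]); a=np.arcsin(.2628)
A=np.array([[1,0,0],[0,np.cos(a),np.sin(a)],[0,-np.sin(a),np.cos(a)]])
Z=lambda x,y:(205+(x+.5)/5-.5,120+(y+.5)/4.5-.5)
def pt(q,z):
    d=A@np.linalg.inv(K)@np.array([*Z(*q),1]); return C+d*(z-C[2])/d[2]
f=lambda q,z:pt(q,z)[:2]
print('deck z.130',f((46,32),.130),f((668,33),.130),f((78,540),.13),f((640,540),.13))
for h in(.088,.092):
    z=.206-h; print(h,'carr',f((130,206),z),f((587,206),z),f((142,540),z),f((577,540),z),'mouth',f((218,250),z),f((485,250),z))
for z in(.090,.094): print('bot',z,f((237,306),z),f((503,306),z))
for z in(-.006,-.0095): print('crownledge',z,f((195,522),z),f((547,522),z))
E
```

```text
deck z.130 [-0.0518 -0.0643] [ 0.0484 -0.0641] [-0.0514  0.0327] [0.0484 0.0327]
0.088 carr [-0.0376 -0.0348] [ 0.0348 -0.0348] [-0.0382  0.028 ] [0.0355 0.028 ] mouth [-0.0239 -0.0269] [ 0.0188 -0.0269]
0.092 carr [-0.037  -0.0353] [ 0.0342 -0.0353] [-0.0375  0.0265] [0.0349 0.0265] mouth [-0.0235 -0.0276] [ 0.0185 -0.0276]
bot 0.09 [-0.0186 -0.0226] [ 0.0194 -0.0226]
bot 0.094 [-0.019  -0.0218] [ 0.0198 -0.0218]
crownledge -0.006 [-0.0141 -0.0222] [ 0.015  -0.0222]
crownledge -0.0095 [-0.0137 -0.0235] [ 0.0146 -0.0235]
```

Request:
drive_tool:
  deltas: "-0.18 -0.11 0.5 0 3.5;0 0 1 0 3.5;0 0 0.3 0 3.5;0 0 0 0 3.5;0 0 0 0 3.5"

```text
time: 7.3
ee_pos: [0.4922, 0.051, 0.1881]
eef_rot: [-3.141, -0.0, 1.833]
force: [0.4, -0.7, -1.7]
opening: 0.0359
```

```bash
python3 - <<'E'
from h import *
cv2.imwrite('pics/w10.png',ctrl.capture('wrist'))
delta([.4923,.0538,.205],np.radians(105.1))
im=cv2.imread('pics/w10.png')[120:250,205:345].astype(float); im=255*(im/255)**.5
cv2.imwrite('pics/w10z.png',cv2.resize(im.astype(np.uint8),None,fx=5,fy=4.5,interpolation=cv2.INTER_CUBIC))
E
```

```text
t 7.35 pos [0.4924 0.0511 0.1884] rpy [3.1413 0.     1.8326] F [ 0.54 -0.71 -1.73] op 0.036 q [-0.35  0.24  0.26  1.76 -0.07  1.14  1.76]
delta cm (tool, at current yaw) [ 0.27  0.06 -1.66]
turn deg -0.09767967979519526
```

View pics/w10z.png

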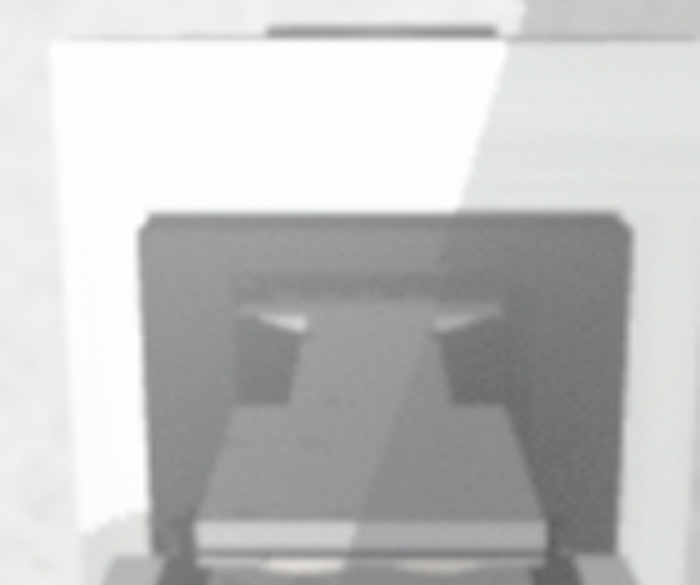

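Request:
drive_tool:
  deltas: "0 0 0 0 3.5;0 0 0 0 3.5;0 0 0 0 3.5"

```text
time: 7.65
ee_pos: [0.4924, 0.051, 0.1885]
eef_rot: [3.141, 0.0, 1.833]
force: [-1.4, 0.5, -0.8]
opening: 0.0358
```

```bash
cat > look.py <<'E'
from h import *
import sys
n=sys.argv[1]
cv2.imwrite(f'pics/w{n}.png',ctrl.capture('wrist'))
delta([.4923,.0538,.205],np.radians(105.1))
im=cv2.imread(f'pics/w{n}.png')[120:250,205:345].astype(float); im=255*(im/255)**.5
cv2.imwrite(f'pics/w{n}z.png',cv2.resize(im.astype(np.uint8),None,fx=5,fy=4.5,interpolation=cv2.INTER_CUBIC))
E
python3 look.py 11
```

```text
t 7.7 pos [0.4924 0.0511 0.1884] rpy [ 3.1413 -0.      1.8327] F [-0.65 -0.12 -1.78] op 0.0358 q [-0.35  0.24  0.26  1.76 -0.07  1.14  1.76]
delta cm (tool, at current yaw) [ 0.27  0.06 -1.66]
turn deg -0.09664050118116126
```

View pics/w11z.png

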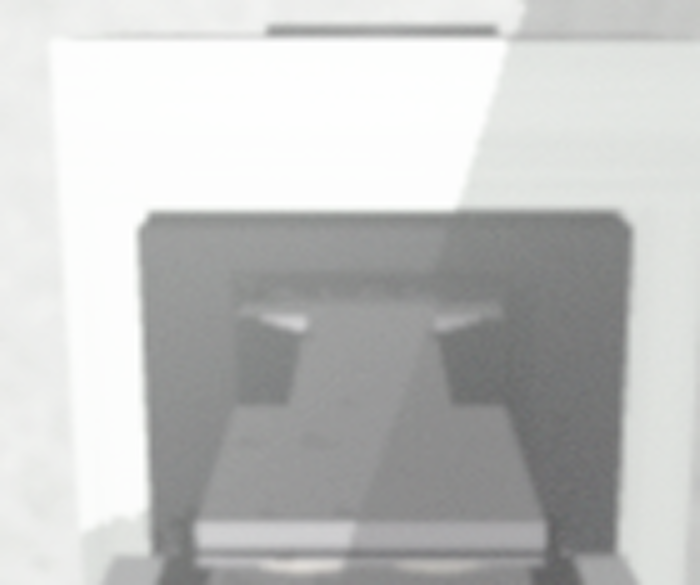

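Request:
drive_tool:
  deltas: "0.2 0 0 0 3.5;0 0 0 0 3.5;0 0 0 0 3.5"

```text
time: 8.0
ee_pos: [0.4917, 0.0532, 0.1883]
eef_rot: [3.142, -0.0, 1.833]
force: [-0.0, 0.2, -1.9]
opening: 0.0356
```

```bash
python3 look.py 12
```

```text
t 8.05 pos [0.4917 0.0531 0.1883] rpy [-3.1416  0.      1.8329] F [-0.41 -0.7  -1.81] op 0.0357 q [-0.36  0.24  0.26  1.76 -0.07  1.14  1.76]
delta cm (tool, at current yaw) [ 0.06  0.07 -1.67]
turn deg -0.0820382431966229
```

View pics/w12z.png

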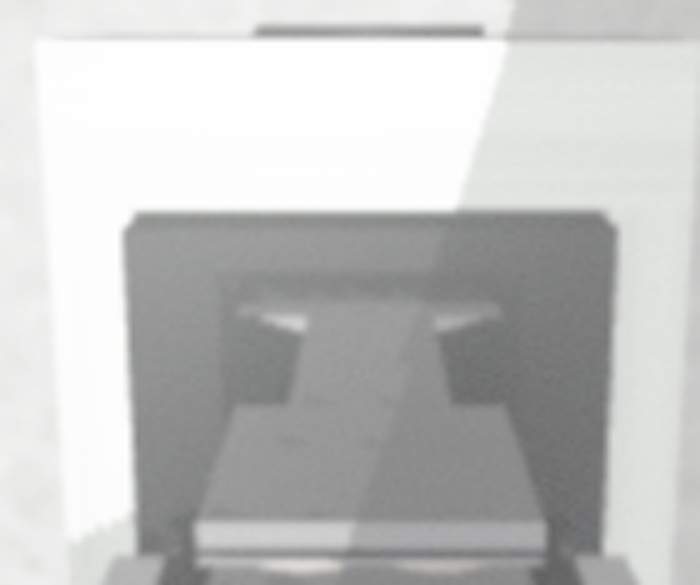

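The carriage centre is at x≈370 and the cartridge at x≈370, so they line up. I descend gently.

Request:
drive_tool:
  deltas: "0 0 0.3 0 3.5;0 0 0.3 0 3.5;0 0 0.2 0 3.5;0 0 0 0 3.5"

```text
time: 8.45
ee_pos: [0.4914, 0.0529, 0.1798]
eef_rot: [-3.14, -0.0, 1.833]
force: [0.4, 0.2, -2.4]
opening: 0.036
```

```bash
python3 look.py 13
```

```text
t 8.5 pos [0.4916 0.053  0.18  ] rpy [-3.1409e+00 -1.0000e-04  1.8327e+00] F [-0.28 -0.59 -2.46] op 0.0358 q [-0.35  0.25  0.26  1.77 -0.07  1.13  1.76]
delta cm (tool, at current yaw) [ 0.06  0.09 -2.5 ]
turn deg -0.09552596649192788
```

View pics/w13z.png

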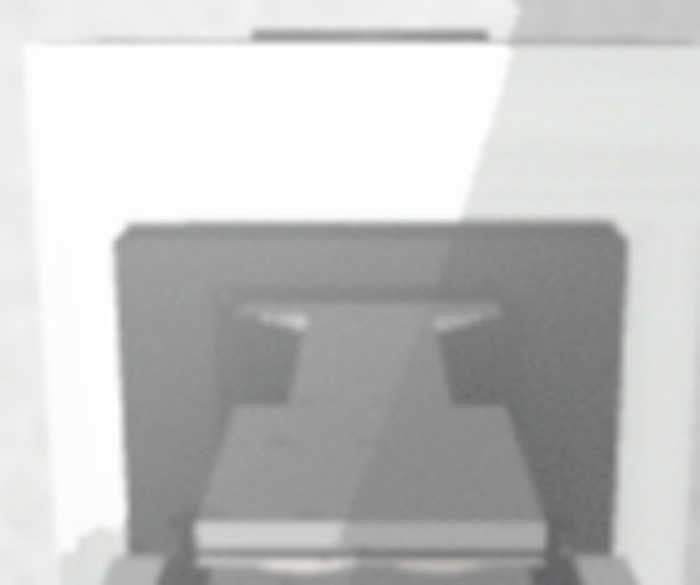

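Request:
drive_tool:
  deltas: "0 0 0.2 0 3.5;0 0 0.2 0 3.5;0 0 0.2 0 3.5;0 0 0 0 3.5"

```text
time: 8.9
ee_pos: [0.4916, 0.053, 0.174]
eef_rot: [-3.141, -0.0, 1.833]
force: [-0.3, 0.7, -2.8]
opening: 0.0357
```

```bash
python3 look.py 14
```

```text
t 8.95 pos [0.4917 0.053  0.1741] rpy [-3.1413e+00 -1.0000e-04  1.8327e+00] F [-0.47  0.59 -2.44] op 0.0362 q [-0.35  0.26  0.26  1.78 -0.07  1.11  1.76]
delta cm (tool, at current yaw) [ 0.06  0.08 -3.09]
turn deg -0.09364710780548653
```

View pics/w14z.png

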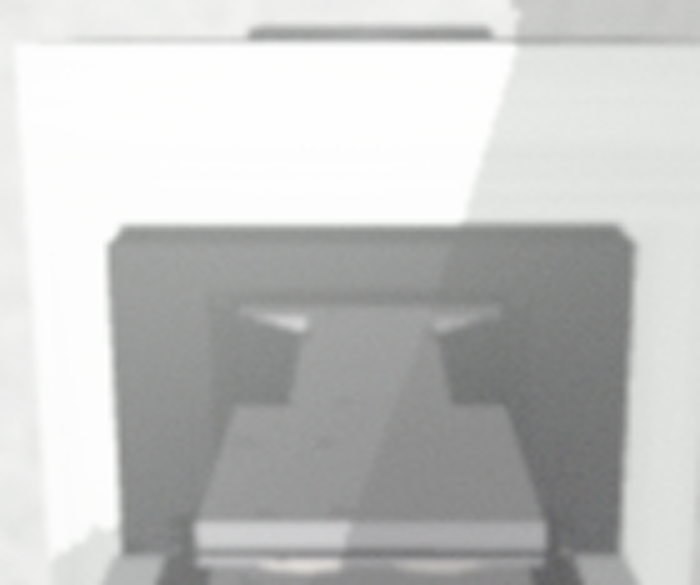

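Request:
drive_tool:
  deltas: "0 0 0.2 0 3.5;0 0 0.2 0 3.5;0 0 0.2 0 3.5;0 0 0 0 3.5"

```text
time: 9.35
ee_pos: [0.4916, 0.053, 0.1679]
eef_rot: [-3.141, -0.0, 1.833]
force: [-0.0, -0.1, -1.1]
opening: 0.0359
```

```bash
python3 look.py 15
```

```text
t 9.4 pos [0.4917 0.053  0.1681] rpy [-3.1413 -0.      1.8327] F [ 0.54 -0.34 -1.71] op 0.036 q [-0.35  0.26  0.26  1.79 -0.07  1.1   1.76]
delta cm (tool, at current yaw) [ 0.06  0.08 -3.69]
turn deg -0.0917167632320186
```

View pics/w15z.png

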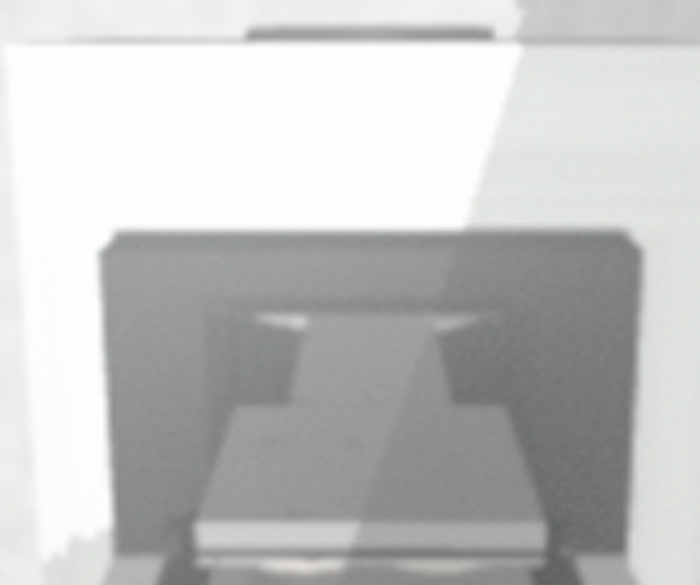

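The cartridge's bottom is inside the mouth with no contact force.

Request:
drive_tool:
  deltas: "0 0 0.2 0 3.5;0 0 0.2 0 3.5;0 0 0.2 0 3.5;0 0 0.2 0 3.5;0 0 0 0 3.5"

```text
time: 9.9
ee_pos: [0.4916, 0.053, 0.16]
eef_rot: [-3.141, -0.0, 1.833]
force: [-0.0, -0.3, -1.1]
opening: 0.0358
```

```bash
python3 look.py 16
```

```text
t 9.95 pos [0.4917 0.053  0.1601] rpy [-3.1413 -0.      1.8327] F [ 0.36 -0.67 -1.68] op 0.0361 q [-0.35  0.27  0.25  1.8  -0.08  1.08  1.76]
delta cm (tool, at current yaw) [ 0.06  0.08 -4.49]
turn deg -0.09604694601251344
```

View pics/w16z.png

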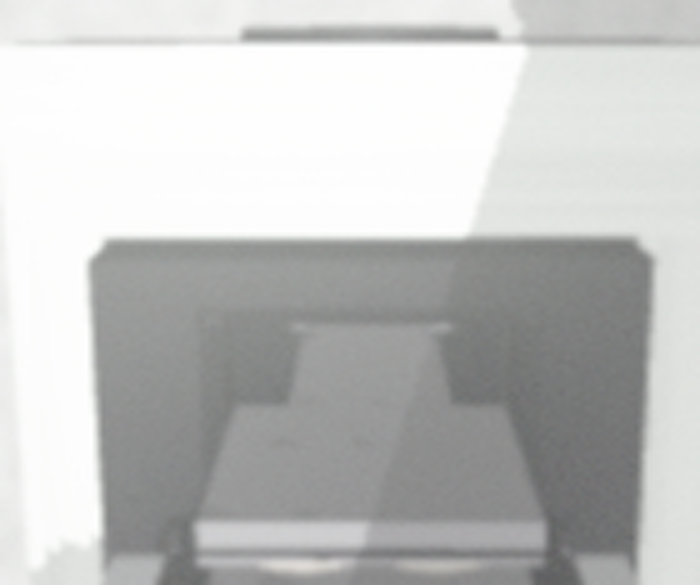

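Request:
drive_tool:
  deltas: "0 0 0.2 0 3.5;0 0 0.2 0 3.5;0 0 0.2 0 3.5;0 0 0.2 0 3.5;0 0 0.2 0 3.5;0 0 0.2 0 3.5;0 0 0 0 3.5"

```text
time: 10.65
ee_pos: [0.4917, 0.053, 0.148]
eef_rot: [-3.141, -0.0, 1.833]
force: [-0.9, -0.4, -3.1]
opening: 0.036
```

Request:
drive_tool:
  deltas: "0 0 0.2 0 3.5;0 0 0.2 0 3.5;0 0 0.2 0 3.5;0 0 0.2 0 3.5;0 0 0 0 3.5;0 0 0 0 3.5"

```text
time: 11.25
ee_pos: [0.4917, 0.053, 0.1403]
eef_rot: [-3.141, -0.0, 1.833]
force: [-0.3, 0.1, -2.3]
opening: 0.0356
```

```bash
python3 look.py 17
```

```text
t 11.3 pos [0.4918 0.053  0.1403] rpy [-3.1416 -0.      1.8327] F [-0.28  0.06 -1.6 ] op 0.036 q [-0.35  0.29  0.25  1.83 -0.08  1.03  1.77]
delta cm (tool, at current yaw) [ 0.07  0.07 -6.47]
turn deg -0.09564204513060871
```

View pics/w17.png

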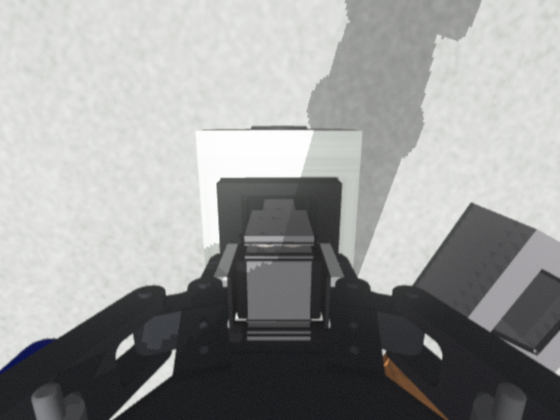

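No contact yet. I continue in 2 mm steps, reading the force after each short burst.

Request:
drive_tool:
  deltas: "0 0 0.2 0 3.5;0 0 0.2 0 3.5;0 0 0.2 0 3.5;0 0 0 0 3.5"

```text
time: 11.7
ee_pos: [0.4916, 0.053, 0.1339]
eef_rot: [-3.141, -0.0, 1.833]
force: [-0.8, 0.5, -2.5]
opening: 0.0361
```

Request:
drive_tool:
  deltas: "0 0 0.2 0 3.5;0 0 0 0 3.5"

```text
time: 11.9
ee_pos: [0.4916, 0.053, 0.132]
eef_rot: [-3.141, -0.0, 1.833]
force: [-0.7, -0.5, -1.9]
opening: 0.0354
```

Request:
drive_tool:
  deltas: "0 0 0.2 0 3.5;0 0 0 0 3.5"

```text
time: 12.1
ee_pos: [0.4916, 0.053, 0.13]
eef_rot: [-3.141, -0.0, 1.833]
force: [0.4, -0.0, -2.1]
opening: 0.0357
```

Request:
drive_tool:
  deltas: "0 0 0.15 0 3.5;0 0 0 0 3.5"

```text
time: 12.3
ee_pos: [0.4916, 0.053, 0.1286]
eef_rot: [-3.141, -0.0, 1.833]
force: [-0.8, 0.1, -1.8]
opening: 0.0358
```

Request:
drive_tool:
  deltas: "0 0 0.15 0 3.5;0 0 0 0 3.5"

```text
time: 12.5
ee_pos: [0.4916, 0.053, 0.1271]
eef_rot: [-3.141, -0.0, 1.833]
force: [0.2, -0.2, -2.5]
opening: 0.0359
```

Request:
drive_tool:
  deltas: "0 0 0.15 0 3.5;0 0 0 0 3.5"

```text
time: 12.7
ee_pos: [0.4919, 0.053, 0.1258]
eef_rot: [3.141, 0.0, 1.833]
force: [-0.8, 1.1, -0.7]
opening: 0.0355
```

Request:
drive_tool:
  deltas: "0 0 0.1 0 3.5;0 0 0 0 3.5"

```text
time: 12.9
ee_pos: [0.492, 0.053, 0.1251]
eef_rot: [3.141, -0.0, 1.833]
force: [-0.6, 0.0, 1.4]
opening: 0.0365
```

Request:
drive_tool:
  deltas: "0 0 0.1 0 3.5;0 0 0 0 3.5"

```text
time: 13.1
ee_pos: [0.492, 0.053, 0.124]
eef_rot: [3.141, 0.0, 1.833]
force: [-0.4, -0.6, 1.2]
opening: 0.0358
```

Request:
drive_tool:
  deltas: "0 0 0.1 0 3.5;0 0 0 0 3.5"

```text
time: 13.3
ee_pos: [0.4919, 0.053, 0.1229]
eef_rot: [3.141, 0.0, 1.833]
force: [-0.2, -0.2, 2.5]
opening: 0.0362
```

The coupling was touched at TCP z≈0.1256, so the floor should be at about 0.1196.

Request:
drive_tool:
  deltas: "0 0 0.1 0 3.5;0 0 0 0 3.5"

```text
time: 13.5
ee_pos: [0.4919, 0.053, 0.1218]
eef_rot: [3.141, 0.0, 1.833]
force: [-0.6, 0.5, 2.3]
opening: 0.0361
```

Request:
drive_tool:
  deltas: "0 0 0.1 0 3.5;0 0 0 0 3.5"

```text
time: 13.7
ee_pos: [0.4919, 0.053, 0.1208]
eef_rot: [3.141, 0.0, 1.833]
force: [-1.1, -0.6, 2.2]
opening: 0.0362
```

Request:
drive_tool:
  deltas: "0 0 0.05 0 3.5;0 0 0 0 3.5"

```text
time: 13.9
ee_pos: [0.4919, 0.053, 0.1204]
eef_rot: [3.141, 0.0, 1.833]
force: [-0.7, 0.6, 3.3]
opening: 0.0358
```

Request:
drive_tool:
  deltas: "0 0 0.05 0 3.5;0 0 0 0 3.5"

```text
time: 14.1
ee_pos: [0.4919, 0.053, 0.1198]
eef_rot: [3.141, 0.0, 1.833]
force: [0.1, 0.2, 2.6]
opening: 0.0357
```

Request:
drive_tool:
  deltas: "0 0 0.05 0 3.5;0 0 0 0 3.5"

```text
time: 14.3
ee_pos: [0.4919, 0.053, 0.1197]
eef_rot: [3.141, -0.0, 1.833]
force: [-0.2, 0.4, 4.6]
opening: 0.0359
```

Request:
drive_tool:
  deltas: "0 0 0.05 0 3.5;0 0 0 0 3.5"

```text
time: 14.5
ee_pos: [0.492, 0.053, 0.1197]
eef_rot: [3.141, -0.0, 1.833]
force: [-2.4, -0.0, 8.5]
opening: 0.036
```

Request:
drive_tool:
  deltas: "0 0 0.05 0 3.5;0 0 0 0 3.5"

```text
time: 14.7
ee_pos: [0.492, 0.053, 0.1197]
eef_rot: [3.141, -0.0, 1.833]
force: [-3.2, -0.8, 10.7]
opening: 0.0359
```

The floor is reached. z has stalled at 0.1197, 6 mm below the first coupling touch, and the force is rising. I release the tabs.

Request:
drive_tool:
  deltas: "0 0 0.05 0 4;0 0 0.05 0 4.8;0 0 0 0 6;0 0 0 0 7.5;0 0 0 0 8.5;0 0 0 0 8.5;0 0 0 0 8.5"
  force: 30

```text
time: 15.4
ee_pos: [0.4916, 0.053, 0.1171]
eef_rot: [-3.141, -0.0, 1.833]
force: [0.1, -0.5, -0.4]
opening: 0.085
```

```bash
python3 look.py 18
```

```text
t 15.45 pos [0.4917 0.053  0.1171] rpy [-3.1413 -0.      1.8327] F [ 0.19 -0.74  0.1 ] op 0.085 q [-0.34  0.32  0.25  1.85 -0.09  0.98  1.78]
delta cm (tool, at current yaw) [ 0.07  0.08 -8.79]
turn deg -0.09677770945718388
```

View pics/w18.png

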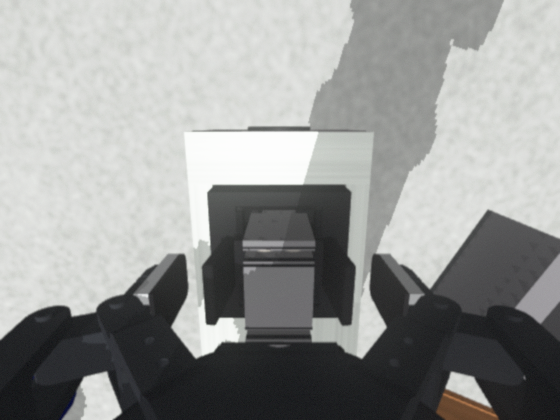

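The wings have sprung out, at x≈213 and x≈345. I retreat straight up and check.

Request:
drive_tool:
  deltas: "0 0 -0.5 0 8.5;0 0 -1 0 8.5;0 0 -2 0 8.5;0 0 -2.5 0 8.5;0 0 -2.5 0 8.5;0 0 -2.5 0 8.5;0 0 -2 0 8.5;0 0 0 0 8.5"

```text
time: 16.25
ee_pos: [0.4941, 0.0531, 0.2515]
eef_rot: [3.133, 0.001, 1.833]
force: [0.7, 0.4, -0.3]
opening: 0.0852
```

Request:
drive_tool:
  deltas: "0 -2 -2 0 8.5;0 -2 -2 0 8.5;0 0 0 0 8.5;0 0 0 0 8.5;0 0 0 0 8.5"

```text
time: 16.75
ee_pos: [0.453, 0.0429, 0.2862]
eef_rot: [-3.14, -0.0, 1.833]
force: [0.1, 0.1, 0.2]
opening: 0.0851
```

```bash
python3 - <<'E'
from h import *
delta([.49,.05,.25])
c=cam('wrist');np.savez('w19.npz',K=c[0],R=c[1],t=c[2])
g=lambda i:(255*(i/255.)**.6).astype(np.uint8)
for n in('wrist','side','scene'): cv2.imwrite(f'pics/{n}19.png',ctrl.capture(n))
zz=lambda n,x,y,w,h,W,H:cv2.resize(g(cv2.imread(f'pics/{n}19.png')[y:y+h,x:x+w]),(W,H),interpolation=cv2.INTER_CUBIC)
cv2.imwrite('pics/c19.png',np.hstack([zz('side',200,110,120,120,390,390),zz('scene',205,120,120,120,390,390)]))
cv2.imwrite('pics/w19.png',cv2.imread('pics/wrist19.png'))
E
```

```text
t 16.75 pos [0.453  0.0429 0.2862] rpy [-3.140e+00 -2.000e-04  1.833e+00] F [0.09 0.1  0.22] op 0.0851 q [-0.37  0.09  0.26  1.69 -0.02  1.36  1.73]
delta cm (tool, at current yaw) [-0.27  3.76  3.61]
```

View pics/w19.png

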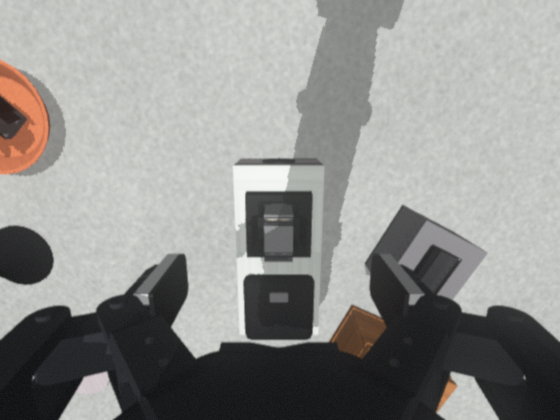

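View pics/c19.png

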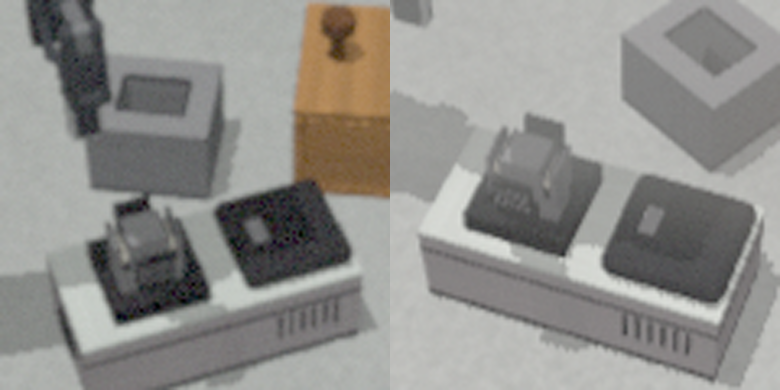

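```bash
python3 - <<'E'
from h import *
a=cv2.imread('pics/wrist19.png')[180:275,225:330].astype(float);a=(255*(a/255)**.4).astype(np.uint8)
s=cv2.imread('pics/side19.png')[165:215,220:270].astype(float);s=(255*(s/255)**.5).astype(np.uint8)
d=cv2.imread('pics/scene19.png')[150:205,225:275].astype(float);d=(255*(d/255)**.7).astype(np.uint8)
r=lambda i,k:cv2.resize(i,None,fx=k,fy=k,interpolation=cv2.INTER_CUBIC)
A=r(a,5)
cv2.imwrite('pics/w19z.png',A)
S=r(s,8);D=r(d,7)[:385]; S=S[:385]; cv2.imwrite('pics/sd19z.png',np.hstack([S,D]));print(A.shape,S.shape,D.shape)
E
```

```text
(475, 525, 3) (385, 400, 3) (385, 350, 3)
```

View pics/w19z.png

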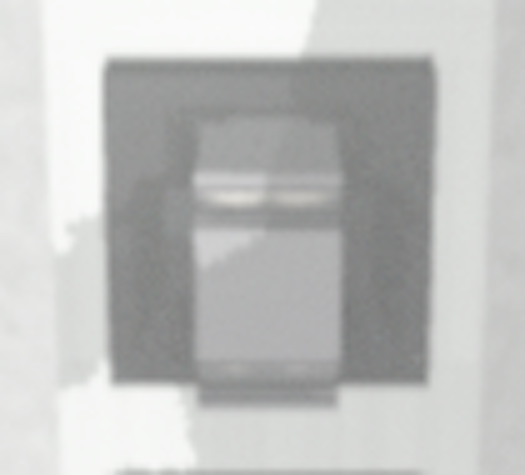

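View pics/sd19z.png

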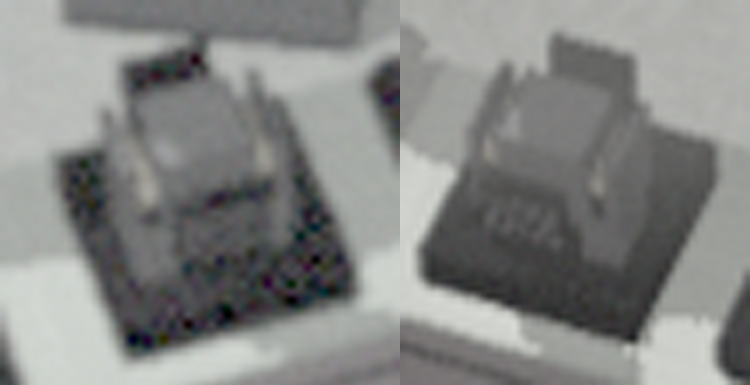

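```bash
python3 - <<'E'
from h import *
np.set_printoptions(precision=4,suppress=True)
s=cam('side');d=cam('scene')
S=lambda x,y:(220+x/8-.44,165+y/8-.44);D=lambda x,y:(225+x/7-.43,150+y/7-.43)
print('crown',tri(s,S(193,126),d,D(157,115)))
# +y wing top edge ends, side (125,65),(203,40); scene (155,38),(235,60)
print('wing a',tri(s,S(125,66),d,D(155,38)),tri(s,S(203,40),d,D(235,60)))
# -y wing? carriage corners: side left(58,158), front(128,355), right(352,290); scene front-left (25,245), front-right(240,335), right(315,150)
for a,b in [((58,158),(25,245)),((128,355),(240,335))]: print('carr',tri(s,S(*a),d,D(*b)))
z=np.load('w19.npz'); c=(z['K'],z['R'],z['t']); W=lambda x,y:(225+x/5-.4,180+y/5-.4)
print('wrist crown at z.127',np.mean([onz(c,W(*p),.127) for p in [(194,230),(342,230),(340,362),(196,362)]],0), 'crown w',np.linalg.norm(onz(c,W(194,300),.127)-onz(c,W(342,300),.127)))
q=[onz(c,W(*p),.091) for p in [(105,70),(436,70),(428,383),(112,383)]]; print('carr ctr',np.mean(q,0),np.linalg.norm(q[0]-q[1]))
# w18: wings outer x 204..354 at y~250..320 ; tool frame, top z = .1171-.127
K=c[0]
f=lambda px,py,tz:(( (px-278.46)/307)*((tz+.1256)*.965))
K0=K[0,0]; print(K0)
for tz in(-.0065,-.0095):
  # depth of wing top at row py: ray
  for py in (255,322):
    ang=np.arctan((py-206.78)/K0)+np.arcsin(.2628); dz=tz+.1256; dep=dz/np.cos(ang)*np.cos(ang-np.arcsin(.2628))
    print(tz,py,'wing span',(354-204)/K0*dep,'y',-.067+dz*np.tan(ang))
E
```

```text
crown (array([0.4928, 0.0526, 0.1307]), np.float64(0.002194722725663504))
wing a (array([0.4741, 0.0759, 0.1324]), np.float64(0.0015156141278446398)) (array([0.4975, 0.086 , 0.1294]), np.float64(9.186111837773523e-05))
carr (array([0.4658, 0.0206, 0.1219]), np.float64(0.049791316759751014))
carr (array([ 0.4658,  0.119 , -0.0664]), np.float64(0.013927970477643613))
wrist crown at z.127 [0.4946 0.0545 0.127 ] crown w 0.02927586493008385
carr ctr [0.493  0.0545 0.091 ] 0.07079766419887717
307.2588862219481
-0.0065 255 wing span 0.06295222756371735 y -0.013585992529220166
-0.0065 322 wing span 0.06711648376328784 y 0.018872270327778135
-0.0095 255 wing span 0.06136652913641968 y -0.014931433523446357
-0.0095 322 wing span 0.06542589223272643 y 0.016709240848489015
```

```bash
python3 - <<'E'
from h import *
print(ctrl.sign_off())
E
```

```text
the job is handed in; nothing more can be done
None
```

The fresh cartridge is in the sharpener's well, pressed down to the floor, with both tabs sprung out under the rim. I handed the job in at about 17 s of the 42 s allowed; `sign_off()` reports no verdict.

I pinched the tabs with 30 N and lifted the cartridge straight out of the holder. The wrist carried only about 2 N and the holder stayed put. I then lined the cartridge up over the well with the wrist camera and lowered it in 0.5–3 mm steps. The coupling touched at TCP z≈0.126 and the floor at 0.1197, which matches its 6 mm. The wrist force reached about 11 N there, and I opened the jaws and went straight up.

**Last checks**
- **Tabs:** both wings are out, evenly about the centre. The measured span was 61–67 mm against 58 mm at rest, a rough reading that still means unpinched and latched.
- **Position:** by the wrist camera, the cartridge's crown is within about 2 mm of the well's axis.
- **Height:** the top of the cartridge came out at about 130 mm from two cameras. I expected 126–128 mm, which agrees to within the calibration and my hand-picked pixels. That puts its middle at about 80 mm or lower, against the 84.5 mm limit.
- **Rest of the scene:** nothing appears to have moved, and the arm is clear of everything. I checked this by eye only.

**Checks that disagreed**
- The jaw opening read 36 mm at the pinch stops instead of 40 mm.
- The fixed cameras placed things about 4 mm away from where the wrist camera did; I used the wrist camera.
- My triangulation of the carriage corners at the end failed because I matched the wrong points, so I did not use it.

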